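# Let the cork out of the lever dispenser and ease its lid shut

### The job

Press the lever paddle of the wooden cork dispenser all the way down so that its linked lid swings fully open, and keep it down until the cork has rolled into the open tray and lies still there. Then let the lever come up slowly under the fingertips, staying on it all the way to the top (take about three seconds), so that the lid closes without slamming. Work the lever only, grasping nothing: do not touch the lid or the cork, and leave the bottle, jar and stopper where they stand.

Things in the scene. Friction and masses are not known exactly. Their poses are not given: they have to be found in the camera images.
- dispenser: Wooden cork dispenser fixed to the surface, varying place and yaw; origin on the surface, z up. Base 84 mm along its x, y -150 to +75 mm. Along its y: open low-walled tray (-142 to -35 mm), cork bay under a lid between 112 mm high cheeks (-30 to +55 mm), steel lever with paddle sticking out at the +y end (to 186 mm). The axes of lid and lever are parallel to its x.
- lever_paddle: Flat steel paddle with rubber face at the lever's end, 54 (its x) by 38 (its y) by 7 mm; origin at the centre of its upper face, 91 mm above the surface at rest, 45 mm fully down. It turns about an axle 135 mm away at dispenser y +35, z 58 mm, so the face tilts 0.175 rad either way. Press it from above; a spring and the lid push it up with 2 to 9 N. Nothing lies beneath.
- lever (a joint): Angle of the lever: 0 at rest (paddle up, lid shut), 0.35 rad at its lower stop (paddle about 46 mm lower, lid fully open). It does not latch: let go, it snaps back up at once and the lid slams.
- lid (a joint): Opening angle of the lid, geared to the lever (2.57 times its angle): 0 shut, 0.9 rad fully open. Above 2 rad/s in closing it slams (the paddle then rises faster than about 100 mm/s).
- lid_panel: The lid, not to be touched: clear 70 by 80 mm plate in a steel frame, with a steel front lip 52 mm wide hanging 57 mm down that stops the cork. Hinged at dispenser y +50, z 113 mm (its origin, on the hinge line); its free edge, towards dispenser -y, swings upward to 190 mm above the surface.
- cork_center (a point): Centre of the cork, a plain cylinder 31 mm in diameter and 48 mm long lying parallel to the dispenser's x; at first behind the lid's lip in the bay (dispenser y about -10, z about 64 mm), once delivered against the tray's end wall (dispenser y about -126, z about 40 mm).
- cork: The same cork as a body (its origin turns as it rolls). Not to be touched.
- tray (a point): Point on the tray floor, on the middle line, 27 mm from the end wall. The floor, 58 mm wide inside, slopes down 0.2 rad towards dispenser -y from the bay (height 44 mm at its mouth) to the tray's end wall (22 mm).
- wine_bottle: Bystander: standing green glass half bottle of wine, 62 mm in diameter, 235 mm tall, origin at the centre of its underside; beyond the dispenser's tray end. Travel above it.
- clip_jar: Bystander: amber glass jar with steel cap, 66 mm in diameter, 85 mm tall, origin at the centre of its underside; on the robot's side of the dispenser.
- stopper: Bystander: loose steel bottle stopper standing upright, 40 mm across its head, 48 mm tall, origin at the centre of its underside; beside the lever on the far side.

How it is judged:
By the outcome, as a careful person would: the job done as asked, in the order asked, and still so for the second after the job is handed in, with the robot touching nothing.
It also fails if it takes over 48 s, if anything falls off the work surface, if the arm or the gripper's body presses on something with over 40 N, if the wrist force passes 120 N, or if a joint passes its speed limit or range.

### The arm

A 7-joint arm with a two-finger parallel gripper is mounted at the origin on the work surface. World frame = base frame: x ahead of the robot, y to its left, z up, the work surface at z = 0. Lengths are in m, angles in degrees, forces in N, time in s.
With the tool pointing down it reaches from about 0.425 to 0.875 m from the base axis. Payload 4.7 kg.
Tool frame: the origin (TCP) lies where the fingers leave the gripper's body, on its centre line; the fingertips stand 70 mm ahead of it and the grasp point (between the pads) lies 51 mm ahead of it (env.tip_reach is the distance from the TCP to the fingertips, in m); z points along the fingers, x is the direction in which the jaws open and shut, and the axes are right-handed (so a half turn about z gives the same grasp; the last joint's range is limited). The gripper opens to 87 mm and grips with 3 to 60 N. Pads are 19 mm wide; open, the fingers measure 117 mm over their backs; the gripper's body (75 mm by 190 mm) begins 51 mm behind the grasp point.
Start: joints at [72.657, 18.392, -4.016, 83.108, 1.295, 78.541, -3.26], TCP at [0.202, -0.618, 0.292] pointing down, gripper open.
Joint ranges: [-163.93, 163.93], [-17.29, 119.83], [-79.2, 71.16], [3.27, 140.29], [-89.18, 269.18], [5.43, 117.66], [-154.24, 154.24]. Speed limits (degrees/s): [147.25, 147.25, 180, 180, 180, 180, 180].

### API

Orientations are given as [roll, pitch, yaw] about the fixed x, y, z axes, in that order (R = Rz(yaw) Ry(pitch) Rx(roll)).
In Python, from cell import env, optics, order gives the robot as it stands.
- The arm moves only by the shell command python3 -m creep 'ROWS' [FORCE]. ROWS is JSON, a list of rows, each a list of 7 numbers: the shift along the tool's x, y, z in cm, then the turn, a rotation vector about the tool's x, y, z in rad, then the opening, from 0 (shut) to 1 (fully open). A call has 1 to 20 rows; each row shifts and turns the pose as measured when the row begins, along the tool's axes as they then stand; what a row does not reach is not made up. A row lasts 1/10 s, in which the tool goes at most 50 mm and 8.59 degrees, less where a joint would pass 70% of its speed; a pose out of reach is approached as far as the arm can. A call with a gripper value outside its range is refused whole. The fingers move at their own pace and stop on an object; FORCE is the grip in N (left out, the last holds). Time passes only in rows, so rows that do not move let the fingers close. It gives the time, the measured TCP pose, the force and the opening at its end, in the units of the state.
- env.get_obs(): the state, without advancing time (a new reading comes with each control period).
- optics.read_camera(name): name is "scene" or "side" or "wrist"; returns a dict with "frame" (400x640x3 uint8, blue, green, red), "z_map" (400x640 float32, m along the optical axis (not along the pixel's ray), 0 where there is no reading), "fx", "fy", "cx", "cy" (pixels), "R" (3x3) and "t" (3): a world point X has camera coordinates R X + t; the wrist camera has in their place "hand_eye" (4x4, takes a point from camera to tool coordinates, whose origin is the TCP and whose axes are the tool frame's). Camera axes: x right, y down, z forward; pixel columns grow to the right and rows downward; lengths in m; the calibration is good to about 2 mm. A picture is of the moment at which its call begins: read the wrist's pose just before it.
- order.sign_off(): hands the job in, once; it reports no verdict.
The state is a dict: "time_s": time; "qpos": joint angles; "joint_velocities": joint speeds; "effort": joint torques, N m; "tool_pos": TCP position; "tool_rot": TCP orientation; "force": force on the tool from outside, world axes, zero at the start; "wrist_torque": the same for the moment, N m; "grip_width": finger opening in m.
Only numpy, scipy, OpenCV 4.12 (cv2) and the standard library are available. Lean on these libraries where they do the work, as an engineer would, in place of code of your own. Each camera call takes 0.05 s, during which the arm holds its last target. There are 200 camera calls.

## Working session

There is one attempt and no reset: what is moved stays moved. The work goes in short steps, Python scripts to look and compute and a shell command to move; the robot and the scene stay as the last step left them, time stands still between calls to the robot, and variables do not carry over. Pictures are saved under pics/ and viewed, on a budget of 10 in all, crops included, one or two more only if the job needs it, and the job is handed in when it is done.

```bash
mkdir -p pics
cat > h.py <<'E'
import numpy as np,cv2
from cell import env,optics,order
def cam(n):
    o=env.get_obs();c=optics.read_camera(n);c['obs']=o;return c
def pt(c,u,v,r=1):
    z=c['z_map'][v-r:v+r+1,u-r:u+r+1];z=np.median(z[z>0])
    return c['R'].T@(np.array([(u-c['cx'])/c['fx']*z,(v-c['cy'])/c['fy']*z,z])-c['t'])
E
python3 - <<'E'
from h import *
import pickle
o=env.get_obs();print(o)
for n in('scene','side'):
    c=cam(n);cv2.imwrite(f'pics/{n}0.png',c['frame']);pickle.dump(c,open(n+'0.pkl','wb'))
E
```

```text
{'time_s': 0.0, 'qpos': array([72.65561526, 18.44170614, -4.01761371, 83.17478442,  1.29440375,
       78.5418767 , -3.26191091]), 'joint_velocities': array([-0.01498481,  0.00570216, -0.00699695, -0.06979487,  0.04562652,
       -0.00994448,  0.00708803]), 'effort': array([-3.18108723e-04, -4.91297114e+01, -4.03797431e-01, -3.12529957e+01,
       -6.36247918e-02,  4.38232231e-02,  1.84927485e-04]), 'tool_pos': array([ 0.20235213, -0.61725299,  0.29113271]), 'tool_rot': array([ 1.79995456e+02,  1.13145612e-01, -7.18459265e+01]), 'force': array([ 0.31069355, -0.28674181,  0.31432346]), 'wrist_torque': array([ 0.01848947, -0.01167869, -0.01968852]), 'grip_width': 0.08688598288106719}
```

View pics/scene0.png

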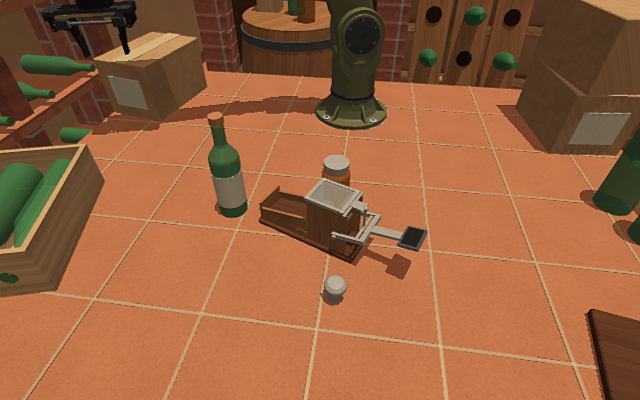

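View pics/side0.png

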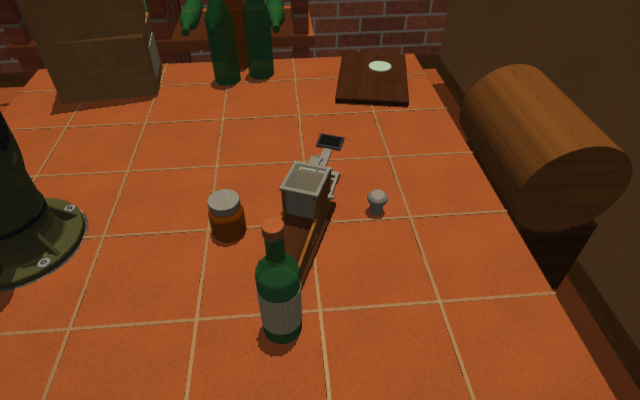

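The scene view faces the robot: paddle at (412,238), lid at (335,195), bottle at (230,180), jar at (336,170), stopper at (335,288). In the side view the paddle is at (330,142).

Run:
```python
from h import *
import pickle
for n,P in(('scene',[(412,238),(404,236),(420,238),(385,233),(216,118),(336,161),(335,281),(358,210),(310,196)]),('side',[(330,142),(323,141),(338,142),(273,224),(225,197),(377,193)])):
    c=pickle.load(open(n+'0.pkl','rb'))
    for p in P: print(n,p,pt(c,*p).round(4))
    # dark paddle blob
    f=c['frame'].astype(int); u0,v0=P[0]; m=np.zeros(f.shape[:2],bool)
    m[v0-18:v0+18,u0-22:u0+22]=(f.max(2)<75)[v0-18:v0+18,u0-22:u0+22]
    vs,us=np.nonzero(m);q=np.array([pt(c,u,v,0) for u,v in zip(us,vs) if c['z_map'][v,u]>0])
    q=q[(q[:,2]>.07)&(q[:,2]<.11)]
    print(n,len(q),q.mean(0),q.min(0),q.max(0)); print(cv2.minAreaRect(q[:,:2].astype('f4')*1000))
```

```text
scene (412, 238) [0.6085 0.1472 0.0896]
scene (404, 236) [0.6029 0.1342 0.0866]
scene (420, 238) [0.609  0.1603 0.0922]
scene (385, 233) [0.5901 0.1025 0.0757]
scene (216, 118) [ 0.4997 -0.2189  0.2327]
scene (336, 161) [ 0.3914 -0.0081  0.0822]
scene (335, 281) [0.6855 0.0229 0.046 ]
scene (358, 210) [0.5738 0.0501 0.1106]
scene (310, 196) [ 0.5537 -0.0403  0.1151]
scene 368 [0.60692117 0.14614976 0.08891125] [0.57883489 0.11117594 0.07527144] [0.63609977 0.1718555  0.09418037]
((602.7120361328125, 138.85194396972656), (53.23445129394531, 52.60660171508789), 67.69377136230469)
side (330, 142) [0.6034 0.1412 0.0925]
side (323, 141) [0.5893 0.147  0.0919]
side (338, 142) [0.62   0.1402 0.0921]
side (273, 224) [ 0.4893 -0.2255  0.2356]
side (225, 197) [ 0.3953 -0.003   0.0858]
side (377, 193) [0.6838 0.024  0.0483]
side 316 [0.60358955 0.14365153 0.09144928] [0.57401452 0.1213358  0.08322232] [0.63175568 0.1693063  0.09724605]
((603.6622314453125, 146.14425659179688), (35.68368148803711, 52.190677642822266), 66.33487701416016)
```

Both cameras agree: paddle centre is about (0.604, 0.146, 0.091), with dispenser +y along about 66° in the world, so the tool yaw should be about -24°. First I'll rise, shut the fingers and turn.

```bash
python3 -m creep '[[0,0,-1.8,0,0,-0.14,0],[0,0,-1.8,0,0,-0.14,0],[0,0,-1.8,0,0,-0.14,0],[0,0,-1.8,0,0,-0.14,0],[0,0,-1.8,0,0,-0.14,0],[0,0,-1.8,0,0,-0.14,0]]' 20
cat > go.py <<'E'
from h import *
from scipy.spatial.transform import Rotation as Ro
import sys
o=env.get_obs();R=Ro.from_euler('xyz',o['tool_rot'],degrees=True)
t=np.array(eval(sys.argv[1]));print(o['time_s'],o['tool_pos'].round(4),o['tool_rot'].round(2),'f',o['force'].round(2),'w',o['grip_width'])
print('shift cm',(R.inv().apply(t-o['tool_pos'])*100).round(2))
want=Ro.from_euler('xyz',[180,0,float(sys.argv[2])],degrees=True);print('rot',(R.inv()*want).as_rotvec().round(3))
E
python3 go.py '[.604,.146,.25]' -23.7
```

```text
time_s: 0.7
tool_pos: [0.2017, -0.6155, 0.3947]
tool_rot: [-179.3, 0.7, -21.8]
force: [-0.3, -0.3, 0.1]
grip_width: 0.0464
0.7 [ 0.2017 -0.6155  0.3947] [-179.28    0.65  -21.84] f [-0.31 -0.34  0.06] w 0.046396631441187795
shift cm [  9.17 -85.46  15.44]
rot [-0.012  0.012  0.032]
```

```bash
python3 -m creep '[[0.5,-4.3,0.05,-0.012,0.012,0.03,0],[0.5,-4.3,0,0,0,0,0],[0.5,-4.3,0,0,0,0,0],[0.5,-4.3,0,0,0,0,0],[0.5,-4.3,0,0,0,0,0],[0.5,-4.3,0,0,0,0,0],[0.5,-4.3,0,0,0,0,0],[0.5,-4.3,0,0,0,0,0],[0.5,-4.3,0,0,0,0,0],[0.5,-4.3,0,0,0,0,0],[0.5,-4.3,0,0,0,0,0],[0.5,-4.3,0,0,0,0,0],[0.5,-4.3,0,0,0,0,0],[0.5,-4.3,0,0,0,0,0],[0.5,-4.3,0,0,0,0,0],[0.5,-4.3,0,0,0,0,0],[0.5,-4.3,0,0,0,0,0],[0.5,-4.3,0,0,0,0,0],[0.5,-4.3,0,0,0,0,0],[0,0,0,0,0,0,0]]'
python3 go.py '[.604,.146,.25]' -23.7
```

```text
time_s: 2.7
tool_pos: [0.6254, 0.1214, 0.3838]
tool_rot: [179.8, 0.5, -24.0]
force: [-0.2, 1.0, 0.3]
grip_width: 0.0003
2.7 [0.6254 0.1214 0.3838] [179.8    0.5  -23.99] f [-0.21  1.02  0.35] w 0.00025708006208476585
shift cm [-2.84 -1.42 13.4 ]
rot [ 0.003  0.009 -0.005]
```

```bash
python3 -m creep '[[-0.7,-0.35,3.3,0.003,0.009,0,0],[-0.7,-0.35,3.3,0,0,0,0],[-0.7,-0.35,3.3,0,0,0,0],[-0.7,-0.35,3.2,0,0,0,0],[0,0,0,0,0,0,0],[0,0,0,0,0,0,0]]'
python3 go.py '[.604,.146,.25]' -23.7
python3 - <<'E'
from h import *
from scipy.spatial.transform import Rotation as Ro
c=cam('wrist');o=c['obs'];T=np.eye(4);T[:3,:3]=Ro.from_euler('xyz',o['tool_rot'],degrees=True).as_matrix();T[:3,3]=o['tool_pos']
M=np.linalg.inv(T@c['hand_eye']);c['R']=M[:3,:3];c['t']=M[:3,3]
cv2.imwrite('pics/w1.png',c['frame'])
import pickle;pickle.dump(c,open('w1.pkl','wb'))
x=c['R']@np.array([.604,.146,.091])+c['t'];print(x[0]/x[2]*c['fx']+c['cx'],x[1]/x[2]*c['fy']+c['cy'])
E
```

```text
time_s: 3.3
tool_pos: [0.6042, 0.1459, 0.2471]
tool_rot: [179.9, 0.1, -23.9]
force: [0.3, -0.1, -0.3]
grip_width: 0.0
3.3 [0.6042 0.1459 0.2471] [ 1.7992e+02  1.0000e-01 -2.3850e+01] f [ 0.28 -0.06 -0.31] w 3.518134806882074e-05
shift cm [-0.02 -0.   -0.29]
rot [ 0.001  0.002 -0.003]
318.58847937098295 201.90255874926487
```

View pics/w1.png

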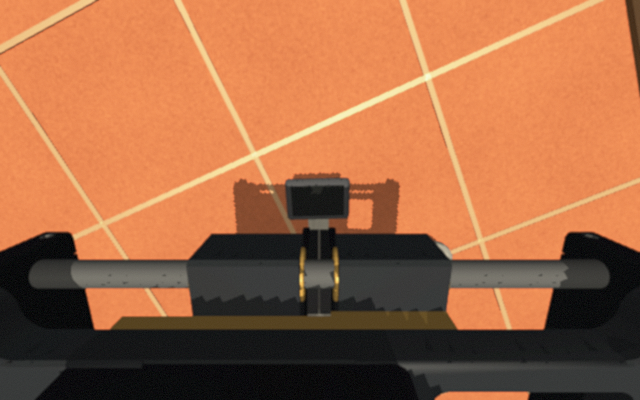

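The wrist view shows the paddle at (317,199), against a prediction of (319,202), with its edges square to the image. Position and yaw are good to about 2 mm, so I'll descend.

```bash
python3 -m creep '[[0,0,2.5,0,0,0,0],[0,0,2.5,0,0,0,0],[0,0,1.5,0,0,0,0],[0,0,0.5,0,0,0,0],[0,0,0.5,0,0,0,0],[0,0,0,0,0,0,0]]'
python3 go.py '[.604,.146,.161]' -23.7
python3 -m creep '[[0,0,0.4,0,0,0,0],[0,0,0.4,0,0,0,0],[0,0,0.4,0,0,0,0],[0,0,0.4,0,0,0,0],[0,0,0.4,0,0,0,0],[0,0,0.4,0,0,0,0]]'
python3 go.py '[.604,.146,.161]' -23.7
```

```text
time_s: 3.95
tool_pos: [0.6116, 0.1439, 0.1805]
tool_rot: [-179.6, -0.7, -24.2]
force: [0.3, 0.1, -0.3]
grip_width: 0.0007
3.95 [0.6116 0.1439 0.1805] [-179.62   -0.71  -24.23] f [ 0.32  0.14 -0.28] w 0.0006955494502031004
shift cm [-0.8   0.13  1.94]
rot [-0.007 -0.012 -0.009]
time_s: 4.55
tool_pos: [0.6139, 0.1455, 0.1586]
tool_rot: [-179.4, -1.0, -24.2]
force: [-0.5, 1.5, 4.2]
grip_width: 0.0004
4.55 [0.6139 0.1455 0.1586] [-179.37   -0.98  -24.21] f [-0.51  1.46  4.21] w 0.00042758204274050317
shift cm [-0.92  0.35 -0.26]
rot [-0.011 -0.017 -0.009]
```

```bash
python3 -m creep '[[0,0,0.4,-0.006,-0.008,0,0],[0,0,0.4,-0.004,-0.006,0,0],[0,0,0.4,-0.002,-0.004,0,0],[0,0,0.4,-0.002,-0.004,0,0],[0,0,0.4,-0.002,-0.002,0,0]]'
python3 go.py '[.604,.146,.115]' -23.7
```

```text
time_s: 5.05
tool_pos: [0.6165, 0.1481, 0.1398]
tool_rot: [-180.0, 0.2, -24.2]
force: [1.2, 1.6, 3.6]
grip_width: 0.0002
5.05 [0.6165 0.1481 0.1398] [-179.98    0.23  -24.15] f [1.15 1.65 3.57] w 0.0002111765878704353
shift cm [-1.05  0.7   2.49]
rot [-0.     0.004 -0.008]
```

```bash
python3 -m creep '[[-0.15,0.1,0.4,0,0.002,0,0],[-0.15,0.1,0.4,0,0,0,0],[-0.15,0.1,0.4,0,0,0,0],[-0.15,0.1,0.4,0,0,0,0],[-0.15,0.1,0.4,0,0,0,0]]'
python3 go.py '[.605,.148,.115]' -23.7
```

```text
time_s: 5.55
tool_pos: [0.6143, 0.1478, 0.1224]
tool_rot: [-179.4, -0.7, -24.2]
force: [3.5, 1.2, 6.5]
grip_width: 0.001
5.55 [0.6143 0.1478 0.1224] [-179.36   -0.73  -24.15] f [3.49 1.19 6.54] w 0.0009919719212674418
shift cm [-0.86  0.37  0.72]
rot [-0.011 -0.013 -0.008]
```

```bash
python3 -m creep '[[0,0,0.4,-0.005,-0.007,0,0],[0,0,0.3,-0.005,-0.006,0,0],[0,0,0.3,0,0,0,0],[0,0,0.3,0,0,0,0]]'
python3 go.py '[.605,.148,.115]' -23.7
```

```text
time_s: 5.95
tool_pos: [0.6153, 0.1479, 0.1147]
tool_rot: [179.9, -0.2, -24.2]
force: [-7.8, -1.3, 29.3]
grip_width: 0.0001
5.95 [0.6153 0.1479 0.1147] [179.95  -0.22 -24.17] f [-7.76 -1.26 29.32] w 0.0001222448339236686
shift cm [-0.94  0.41 -0.03]
rot [ 0.001 -0.004 -0.008]
```

```bash
python3 -m creep '[[0,0,0.1,0,0,0,0],[0,0,0.1,0,0,0,0],[0,0,0.1,0,0,0,0],[0,0,0.1,0,0,0,0],[0,0,0.1,0,0,0,0]]'
python3 go.py '[.605,.148,.115]' -23.7
python3 - <<'E'
from h import *
a=[]
for n,(u,v) in dict(scene=(320,210),side=(300,200)).items():
    c=cam(n);a.append(cv2.resize(c['frame'][v-70:v+70,u-100:u+130],None,fx=3,fy=2.1))
cv2.imwrite('pics/d1.png',np.vstack(a))
E
```

```text
time_s: 6.45
tool_pos: [0.615, 0.1481, 0.1151]
tool_rot: [179.8, -0.4, -24.1]
force: [-1.4, -0.2, 10.8]
grip_width: 0.0006
6.45 [0.615  0.1481 0.1151] [179.77  -0.43 -24.13] f [-1.39 -0.24 10.84] w 0.0006398262278233083
shift cm [-0.9   0.42  0.01]
rot [ 0.004 -0.008 -0.007]
```

View pics/d1.png

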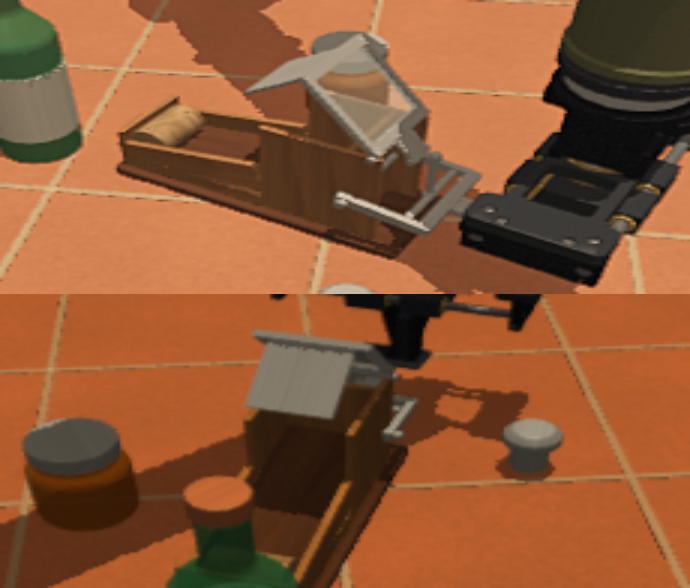

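The lid is fully open and the cork lies in the tray against its end wall, at (168,125) in the upper crop. I'll hold longer and check that it lies still.

```bash
cat > cork.py <<'E'
from h import *
c=cam('scene');u,v=320-100+168//3,210-70+int(125/2.1)
f=c['frame'];print(env.get_obs()['time_s'],pt(c,u,v).round(4));np.save('f%d.npy'%(1000*env.get_obs()['time_s']),f[v-20:v+20,u-25:u+25])
import glob
g=sorted(glob.glob('f*.npy'),key=lambda s:int(s[1:-4]))
if len(g)>1:print('diff',np.abs(np.load(g[-1]).astype(int)-np.load(g[-2])).max(2).__gt__(25).sum())
E
python3 cork.py
python3 -m creep '[[0,0,0.15,0,0.003,0,0],[0,0,0.15,0,0,0,0],[0,0,0.15,0,0,0,0],[0,0,0.15,0,0,0,0],[0,0,0.15,0,0,0,0],[0,0,0.15,0,0,0,0],[0,0,0.15,0,0,0,0],[0,0,0.15,0,0,0,0],[0,0,0.15,0,0,0,0],[0,0,0.15,0,0,0,0]]'
python3 cork.py
python3 -m creep '[[0,0,0.15,0,0.003,0,0],[0,0,0.15,0,0,0,0],[0,0,0.15,0,0,0,0],[0,0,0.15,0,0,0,0],[0,0,0.15,0,0,0,0]]'
python3 cork.py;python3 go.py '[.605,.148,.115]' -23.7
```

```text
6.6 [ 0.5026 -0.1215  0.0521]
time_s: 7.6
tool_pos: [0.6145, 0.1489, 0.1149]
tool_rot: [179.3, -1.1, -24.1]
force: [-3.2, 0.2, 13.4]
grip_width: 0.0005
7.65 [ 0.5025 -0.1216  0.0521]
diff 7
time_s: 8.15
tool_pos: [0.6142, 0.1494, 0.1149]
tool_rot: [179.1, -1.5, -24.0]
force: [-2.6, 1.0, 13.3]
grip_width: 0.0006
8.2 [ 0.5021 -0.1217  0.0517]
diff 5
8.2 [0.6142 0.1494 0.1149] [179.08  -1.51 -24.01] f [-2.52  0.02 12.91] w 0.00035253175666523324
shift cm [-0.78  0.5  -0.02]
rot [ 0.016 -0.026 -0.006]
```

The cork is still. Now I'll let the lever up slowly, about 15 mm/s.

```bash
python3 -m creep '[[0,0,-0.15,0.003,-0.004,0,0],[0,0,-0.15,0.003,-0.004,0,0],[0,0,-0.15,0.002,-0.003,0,0],[0,0,-0.15,0.002,-0.003,0,0],[0,0,-0.15,0.002,-0.003,0,0],[0,0,-0.15,0.002,-0.003,0,0]]'
python3 go.py '[.605,.148,.161]' -23.7
```

```text
time_s: 8.8
tool_pos: [0.6148, 0.1487, 0.1261]
tool_rot: [179.8, -0.6, -24.0]
force: [0.4, 1.1, 5.3]
grip_width: 0.0006
8.8 [0.6148 0.1487 0.1261] [179.84  -0.65 -23.99] f [0.43 1.11 5.28] w 0.0006396779335471913
shift cm [-0.83  0.47 -3.5 ]
rot [ 0.003 -0.011 -0.005]
```

```bash
python3 -m creep '[[0,0,-0.12,0.001,-0.003,0,0],[0,0,-0.12,0,-0.002,0,0],[0,0,-0.12,0,-0.002,0,0],[0,0,-0.12,0,-0.001,0,0],[0,0,-0.12,0,0,0,0],[0,0,-0.12,0,0,0,0],[0,0,-0.12,0,0,0,0],[0,0,-0.12,0,0,0,0]]'
python3 go.py '[.605,.148,.161]' -23.7
```

```text
time_s: 9.6
tool_pos: [0.615, 0.1483, 0.1367]
tool_rot: [179.9, -0.4, -24.0]
force: [0.9, 1.8, 4.3]
grip_width: 0.0005
9.6 [0.615  0.1483 0.1367] [179.9   -0.38 -23.98] f [0.94 1.78 4.25] w 0.0005307805169213909
shift cm [-0.89  0.44 -2.43]
rot [ 0.002 -0.007 -0.005]
```

```bash
python3 -m creep '[[0,0,-0.14,0,-0.002,0,0],[0,0,-0.14,0,-0.001,0,0],[0,0,-0.14,0,0,0,0],[0,0,-0.14,0,0,0,0],[0,0,-0.14,0,0,0,0],[0,0,-0.14,0,0,0,0],[0,0,-0.14,0,0,0,0],[0,0,-0.14,0,0,0,0],[0,0,-0.14,0,0,0,0],[0,0,-0.14,0,0,0,0]]'
python3 go.py '[.605,.148,.161]' -23.7
```

```text
time_s: 10.6
tool_pos: [0.6147, 0.1469, 0.1509]
tool_rot: [179.8, -0.2, -24.0]
force: [1.2, 0.3, 3.2]
grip_width: 0.0004
10.6 [0.6147 0.1469 0.1509] [ 1.7977e+02 -1.7000e-01 -2.4040e+01] f [1.21 0.33 3.16] w 0.0003951753797916298
shift cm [-0.92  0.3  -1.01]
rot [ 0.004 -0.003 -0.006]
```

```bash
python3 -m creep '[[0,0,-0.14,0,0,0,0],[0,0,-0.14,0,0,0,0],[0,0,-0.14,0,0,0,0],[0,0,-0.14,0,0,0,0],[0,0,-0.14,0,0,0,0],[0,0,-0.12,0,0,0,0],[0,0,-0.12,0,0,0,0],[0,0,-0.12,0,0,0,0]]'
python3 go.py '[.605,.148,.161]' -23.7
```

```text
time_s: 11.4
tool_pos: [0.614, 0.1452, 0.1614]
tool_rot: [179.6, -0.1, -24.1]
force: [1.0, -0.5, 3.2]
grip_width: 0.0005
11.4 [0.614  0.1452 0.1614] [ 1.7957e+02 -1.1000e-01 -2.4090e+01] f [ 0.98 -0.46  3.22] w 0.0005093913005921214
shift cm [-0.94  0.11  0.04]
rot [ 0.007 -0.002 -0.007]
```

```bash
python3 -m creep '[[0,0,-0.1,0,0,0,0],[0,0,-0.1,0,0,0,0],[0,0,-0.1,0,0,0,0],[0,0,-0.1,0,0,0,0]]'
python3 go.py '[.605,.148,.161]' -23.7
```

```text
time_s: 11.8
tool_pos: [0.6128, 0.1448, 0.1643]
tool_rot: [179.5, 0.1, -24.1]
force: [-0.5, -0.2, 0.0]
grip_width: 0.0004
11.8 [0.6128 0.1448 0.1643] [ 1.7945e+02  6.0000e-02 -2.4090e+01] f [-0.52 -0.16  0.02] w 0.00042021554636945054
shift cm [-0.84  0.02  0.33]
rot [ 0.01   0.001 -0.007]
```

Contact ended at the top, with the force at zero. I'll lift clear and check.

```bash
python3 -m creep '[[0,0,-0.5,0,0,0,0],[0,0,-1.5,0,0,0,0],[0,0,-2.5,0,0,0,0],[0,0,-2.5,0,0,0,0],[0,0,-2.5,0,0,0,0],[0,0,-1.5,0,0,0,0],[0,0,0,0,0,0,0],[0,0,0,0,0,0,0],[0,0,0,0,0,0,0]]'
python3 cork.py
python3 - <<'E'
from h import *
a=[]
for n,(u,v) in dict(scene=(320,210),side=(300,200)).items():
    c=cam(n);a.append(cv2.resize(c['frame'][v-70:v+90,u-110:u+130],None,fx=2.5,fy=1.85))
    for p in dict(scene=[(412,238),(216,118),(336,161),(335,281),(358,210),(310,196)],side=[(330,142),(273,224),(225,197),(377,193)])[n]:print(n,p,pt(c,*p).round(4))
cv2.imwrite('pics/d2.png',np.vstack(a))
E
```

```text
time_s: 12.7
tool_pos: [0.6116, 0.1467, 0.281]
tool_rot: [179.4, 0.2, -24.0]
force: [-0.2, 0.1, -0.4]
grip_width: 0.0003
12.75 [ 0.5022 -0.1217  0.0518]
diff 2
scene (412, 238) [0.6085 0.1472 0.0896]
scene (216, 118) [ 0.4991 -0.2192  0.2323]
scene (336, 161) [ 0.3916 -0.0081  0.0823]
scene (335, 281) [0.6854 0.0229 0.0458]
scene (358, 210) [0.5736 0.0501 0.1104]
scene (310, 196) [ 0.5543 -0.0402  0.1156]
side (330, 142) [0.6034 0.1415 0.0923]
side (273, 224) [ 0.4893 -0.2256  0.2357]
side (225, 197) [ 0.3955 -0.0039  0.0866]
side (377, 193) [0.6836 0.0234 0.0488]
```

View pics/d2.png

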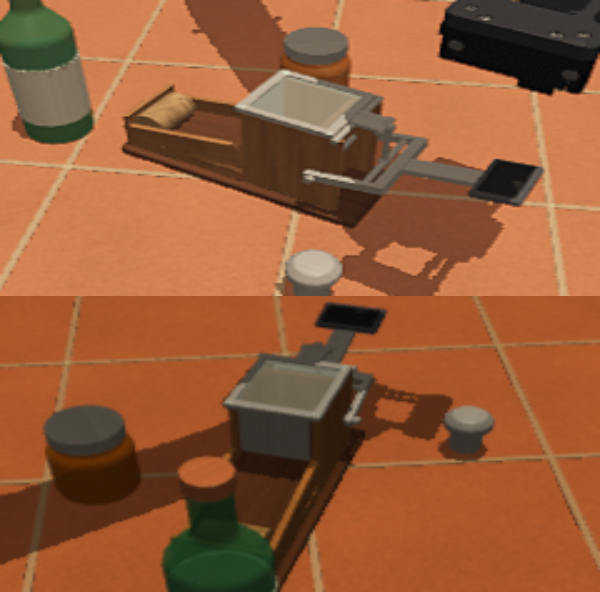

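The lid is shut, the cork is in the tray at (165,108), the paddle is up at (507,180), and the bystanders have not moved. I'll hand it in.

```bash
python3 -c "
from cell import order;print(order.sign_off())"
```

```text
the job is handed in; nothing more can be done
None
```

The job is done and handed in, at about 13 s on the robot's clock. I pressed the paddle to its lower stop with closed fingertips and held it there for about 2 s. The cork rolled into the tray and lay still. I then let the lever up over about 3.5 s at 10–19 mm/s on average, with the fingers loaded at every reading until the force fell to zero at the top, and lifted clear.

- **Final state:** the lid looks shut in both camera views, and the paddle is back at its starting height. The cork was within 1 mm of its place between the hold and the last check.
- **Bystanders:** the bottle, jar and stopper all measured within about 1 mm of where they started.
- **Forces:** the highest reading was about 30 N, at the tool when the fingertips met the stop.
- **Off target:** the contact point was about 9 mm to one side of the paddle's centre, because the tool drifted during the descent. It stayed well within the paddle, which reaches 27 mm either side.

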